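# Find the rocking bath cover and press it home

### The job

One of the four round steel covers on the laboratory bath is not seated and rocks. Press lightly with a fingertip near the rim of one cover after another until you feel one rock, then press that one at its middle, firmly, until it is fully home. Do not pull the loose cover up, never bear hard on the seated covers (14 N damages a gasket), and leave everything else where it stands.

Things in the scene. Friction and masses are not known exactly. Their poses are not given: they have to be found in the camera images.
- bath: Grey four-place laboratory bath fixed on the bench, 250 (x) by 240 (y) by 100 mm tall, white deck on top. Origin at the centre of its underside, z up, x towards its back. Four identical flat round steel covers, 64 mm in diameter, fill its places; their tops stand 9 to 12 mm above the deck (gaskets differ, so height does not tell which is loose). The loose one is at any place.
- place_1 (a point): Middle of the near left place of the bath (as seen from the bath's front, its -x side), at deck height (100 mm above the bench). The cover's centre lies straight above it; places are 100 mm apart.
- place_2 (a point): Middle of the near right place of the bath (as seen from the bath's front, its -x side), at deck height (100 mm above the bench). The cover's centre lies straight above it; places are 100 mm apart.
- place_3 (a point): Middle of the far left place of the bath (as seen from the bath's front, its -x side), at deck height (100 mm above the bench). The cover's centre lies straight above it; places are 100 mm apart.
- place_4 (a point): Middle of the far right place of the bath (as seen from the bath's front, its -x side), at deck height (100 mm above the bench). The cover's centre lies straight above it; places are 100 mm apart.
- seat (a joint): How far the loose cover has gone down, m: 0 at the start (top 12 mm above the deck), 0.004 fully home (top 8 mm above it), negative if pulled up. Pressed at its middle it stays put until about 17 N, then goes down, stops firmly, stays down and no longer rocks. Does not tell its place.
- rock_x (a joint): Rocking angle of the loose cover about the bath's x axis (left or right side down), rad: 0 level, at most about 0.15. A light press of 1 to 3 N, 20 to 25 mm from its middle in any direction, rocks it: that side goes down 3 to 4 mm and stops, and it levels again when let go. Does not tell its place.
- rock_y (a joint): Rocking angle of the loose cover about the bath's y axis (near or far side down), rad: 0 level, at most about 0.15. A light press of 1 to 3 N, 20 to 25 mm from its middle in any direction, rocks it: that side goes down 3 to 4 mm and stops, and it levels again when let go. Does not tell its place.
- firm_1 (a joint): Squash of the gasket under one of the three seated covers, m: 0 at rest. Wherever pressed, a seated cover stays level, yields 0.001 m for every 4 N and springs back; above 0.0035 (14 N) the gasket is damaged. The number in the name is not that of a place.
- firm_2 (a joint): Squash of the gasket under one of the three seated covers, m: 0 at rest. Wherever pressed, a seated cover stays level, yields 0.001 m for every 4 N and springs back; above 0.0035 (14 N) the gasket is damaged. The number in the name is not that of a place.
- firm_3 (a joint): Squash of the gasket under one of the three seated covers, m: 0 at rest. Wherever pressed, a seated cover stays level, yields 0.001 m for every 4 N and springs back; above 0.0035 (14 N) the gasket is damaged. The number in the name is not that of a place.
- stopper: Bystander, to be left alone: black rubber stopper, 28 mm wide and 28 mm tall, standing on the deck midway between the four covers. Origin at the centre of its underside.
- beaker: Bystander, to be left alone: small glass beaker, 60 mm wide, 70 mm tall, on the table to the bath's left. Origin at the centre of its underside.
- wash_bottle: Bystander, to be left alone: white bottle with a red cap, 60 mm wide, 150 mm tall, on the table beyond the bath. Origin at the centre of its underside.
- steel_bowl: Bystander, to be left alone: steel bowl, 130 mm wide, 50 mm tall, on the table to the bath's right. Origin at the centre of its underside.
- tape_roll: Bystander, to be left alone: cardboard ring, 90 mm wide, 20 mm tall, lying on the table in front of the bath. Origin at the centre of its underside.
- sample_pot: Bystander, to be left alone: whitish pot, 44 mm wide, 45 mm tall, on the table beyond the bath. Origin at the centre of its underside.

How it is judged:
On the way, in this order (a step that is already met when the one before it is completed fails the run):
1. the unseated cover, still not home, is rocked by a press near its rim (value of joint seat below 0.0015 m and (value of joint any of rock_x, rock_y above 0.06 rad or value of joint any of rock_x, rock_y below -0.06 rad)), for 0.1 s.
2. the cover is pressed home (value of joint seat above 0.0033 m), for 0.2 s.
At the end, for the whole second after the job is handed in: The unseated cover is down by more than 3.3 of its 4 mm and level within 0.04 rad, the seated covers are unsquashed (under 1 mm), and every bystander is within 12 mm of where it stood (value of joint seat above 0.0033 m and value of joint rock_x between -0.04 and 0.04 rad and value of joint rock_y between -0.04 and 0.04 rad and value of joint each of firm_1, firm_2, firm_3 below 0.001 m and distance of each of stopper, beaker, wash_bottle, steel_bowl, tape_roll, sample_pot from where it was at the start of the episode below 0.012 m); the robot touches nothing.
It fails at once if the loose cover is pulled up by more than 3 mm (value of joint seat below -0.003 m).
It fails at once if a seated cover is pressed so hard that its gasket is squashed by more than 3.5 mm (14 N) (value of joint any of firm_1, firm_2, firm_3 above 0.0035 m).
It fails at once if a bystander is moved by more than 12 mm (distance of any of stopper, beaker, wash_bottle, steel_bowl, tape_roll, sample_pot from where it was at the start of the episode above 0.012 m).
It fails at once if a bystander is touched by the robot with more than 1 N (contact force between any of the arm, the fingers and stopper above 1 N or contact force between any of the arm, the fingers and beaker above 1 N or contact force between any of the arm, the fingers and wash_bottle above 1 N or contact force between any of the arm, the fingers and steel_bowl above 1 N or contact force between any of the arm, the fingers and tape_roll above 1 N or contact force between any of the arm, the fingers and sample_pot above 1 N).
It also fails if it takes over 58 s, if anything falls off the work surface, if the arm or the gripper's body presses on something with over 40 N, if the wrist force passes 120 N, or if a joint passes its speed limit or range.

### The arm

A 7-joint arm with a two-finger parallel gripper is mounted at the origin on the work surface. World frame = base frame: x ahead of the robot, y to its left, z up, the work surface at z = 0. Lengths are in m, angles in rad, forces in N, time in s.
With the tool pointing down it reaches from about 0.35 to 0.9 m from the base axis. Payload 8.1 kg.
Tool frame: the origin (TCP) lies midway between the tips of the shut fingers; the grasp point (between the pads) lies arm.grip_point_offset behind it (arm.grip_point_offset is the distance from the TCP to the grasp point, in m); y points along the fingers, z is the direction in which the jaws open and shut, and the axes are right-handed (so a half turn about y gives the same grasp; the last joint's range is limited). The gripper opens to 92 mm and grips with 3 to 60 N. Pads are 19 mm wide; open, the fingers measure 130 mm over their backs; the gripper's body (75 mm by 190 mm) begins 47 mm behind the grasp point.
Start: joints at [-1.345, 0.434, 0.025, 1.573, -0.012, 1.134, -0.075], TCP at [0.202, 0.592, 0.227] pointing down, gripper open.
Joint ranges: [-2.62, 2.62], [-0.44, 2.09], [-1.27, 1.32], [0.08, 2.57], [-1.32, 4.46], [0.12, 2], [-2.74, 2.74]. Speed limits (rad/s): [2.22, 2.22, 3.01, 3.01, 3.14, 3.14, 3.14].

### API

Orientations are given as a rotation vector (axis times angle).
In Python, from cell import arm, get_image, camera_info gives the robot as it stands.
- The arm moves only by the tool carry_out, never from a script. Its argument "steps" is one flat list of numbers, 5 for each row, row after row: the opening, from 0 (shut) to 1 (fully open), then the shift along the world's x, y, z in units of 0.1 m (1.0 is 0.1 m), then the turn about the world's z in units of 45 degrees (1.0 is 45 degrees). In form: [hand, dx, dy, dz, spin, hand, dx, dy, dz, spin, ...]. A call has 1 to 12 rows; each row is the pose to reach, as a shift and turn from the pose commanded when the call began; what a row does not reach only later rows make up. A row lasts 1/10 s, in which the tool goes at most 50 mm and 8.59 degrees, less where a joint would pass 70% of its speed; a pose out of reach is approached as far as the arm can. A call with a number of a shift or a turn outside -1 to 1 is refused whole. A call with a gripper value outside its range is refused whole. The fingers move at their own pace and stop on an object; "grip_force" is the grip in N (left out, the last holds). Time passes only in rows, so rows that repeat a pose let the fingers close. It gives the time, the measured TCP pose, the force and the opening at its end, in the units of the state.
- arm.observe(): the state, without advancing time (a new reading comes with each control period).
- get_image(name): name is "scene" or "side" or "wrist"; returns (picture, depth): 400x640x3 uint8, red, green, blue; 400x640 float32, m along the optical axis (not along the pixel's ray), 0 where there is no reading.
- camera_info(name): a dict with "fovy" (degrees; the focal length in pixels is half the picture's height over the tangent of half this angle, whatever the lens; pixels are square), "cx", "cy" (the principal point, pixels), "dist_coeffs" ([k1, k2, p1, p2, k3] as OpenCV has them; the pictures are not rectified), "R" (3x3) and "t" (3): a world point X has camera coordinates R X + t; the wrist camera has in their place "tool_from_camera" (4x4, takes a point from camera to tool coordinates, whose origin is the TCP and whose axes are the tool frame's). Camera axes: x right, y down, z forward; pixel columns grow to the right and rows downward; lengths in m; the calibration is good to about 2 mm. A picture is of the moment at which its call begins: read the wrist's pose just before it. camera_info takes no time and is no camera call.
- arm.sign_off(): hands the job in, once; it reports no verdict.
The state is a dict: "clock": time; "joints": joint angles; "dq": joint speeds; "joint_efforts": joint torques, N m; "position": TCP position; "ee_rot": TCP orientation; "force": force on the tool from outside, world axes, zero at the start; "ft_torque": the same for the moment, N m; "width": opening from 0.0 (shut) to 1.0 (fully open).
Only numpy, scipy, OpenCV 4.12 (cv2) and the standard library are available. Lean on these libraries where they do the work, as an engineer would, in place of code of your own. Each camera call takes 0.05 s, during which the arm holds its last target. There are 200 camera calls.

## Working session

There is one attempt and no reset: what is moved stays moved. The work goes in short steps, Python scripts to look and compute and a tool call to move; the robot and the scene stay as the last step left them, time stands still between calls to the robot, and variables do not carry over. Pictures are saved under pics/ and viewed, about 8 in all and at most 12, crops included, and the job is handed in when it is done.

Besides the shell and the picture viewer there is one more tool, called after "Call:" as name(argument=value, ...) on one line, values as JSON. carry_out: Moves the arm, as the interface text tells. Shifts and turns lie within -1 to 1; 1 stands for 0.1 m of shift or 45 degrees of turn. Its arguments: {"type":"object","properties":{"steps":{"type":"array","items":{"type":"number"}},"grip_force":{"type":"number"}},"required":["steps"]}

```bash
ls; mkdir -p pics; cat > h.py <<'E'
from cell import arm,get_image,camera_info
import numpy as np,cv2
def K(c):
    f=200/np.tan(np.radians(c["fovy"])/2); return np.array([[f,0,c["cx"]],[0,f,c["cy"]],[0,0,1.]])
def cloud(name):
    im,d=get_image(name); c=camera_info(name)
    v,u=np.mgrid[:400,:640]; p=np.stack([u,v],-1).reshape(-1,1,2).astype(float)
    n=cv2.undistortPoints(p,K(c),np.array(c["dist_coeffs"])).reshape(400,640,2)
    X=np.dstack([n*d[...,None],d]); X=(X-np.array(c["t"]))@np.array(c["R"])
    return im,d,X
def save(name,im): cv2.imwrite("pics/"+name,im[...,::-1])
E
python3 - <<'E'
from h import *
s=arm.observe(); print({k:np.round(v,3) for k,v in s.items()}, arm.grip_point_offset)
for n in("scene","side"):
    im,d,X=cloud(n); save(n+"0.png",im); np.savez(n+"0.npz",im=im,d=d,X=X)
    print(n,camera_info(n)["t"],camera_info(n)["dist_coeffs"])
E
```

```text
pics
{'clock': np.float64(0.0), 'joints': array([-1.345,  0.435,  0.025,  1.574, -0.012,  1.134, -0.075]), 'dq': array([ 0.   ,  0.   ,  0.002,  0.   , -0.   ,  0.004,  0.   ]), 'joint_efforts': array([ 0.0000e+00, -6.6785e+01,  9.8500e-01, -3.1446e+01, -6.1000e-02,
        4.3000e-02,  0.0000e+00]), 'position': array([0.202, 0.591, 0.226]), 'ee_rot': array([-1.557,  0.258, -0.258]), 'force': array([ 0.488, -0.136,  0.003]), 'ft_torque': array([-0.088, -0.009,  0.021]), 'width': np.float64(1.002)} 0.0188
scene [ 0.42314365 -0.17170677  1.20556485] [-0.01559186  0.          0.          0.          0.        ]
side [0.60045477 0.11127387 0.73493839] [0.02828955 0.         0.         0.         0.        ]
```

View pics/scene0.png

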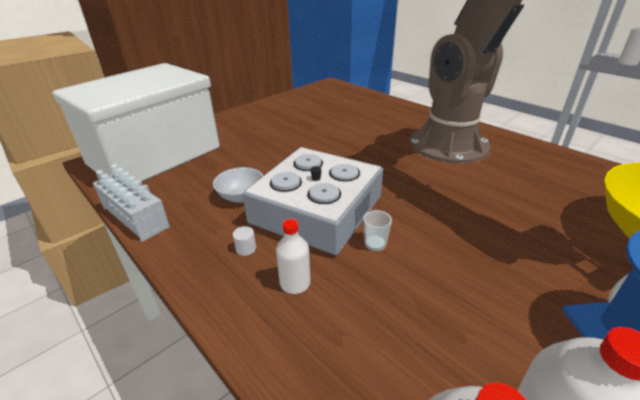

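View pics/side0.png

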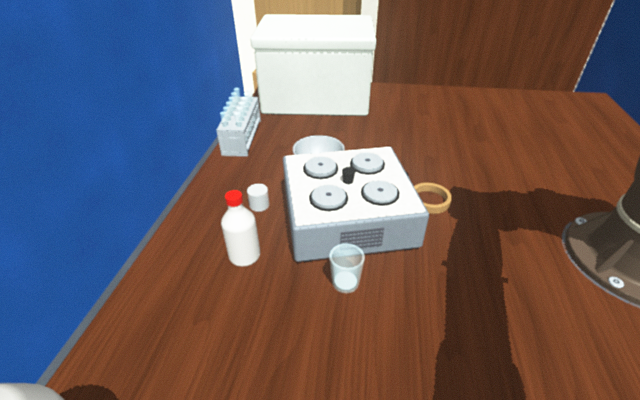

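Both views show the bath with its four covers: scene at about (308,160), (345,171), (286,181) and (324,192); side at (320,167), (367,162), (328,197) and (380,191). The stopper is in the middle at (316,173) in scene and (348,175) in side. The tape roll marks the front, towards the robot.

```bash
python3 - <<'E'
from h import *
G={"scene":[(308,160),(345,171),(286,181),(324,192)],"side":[(320,167),(367,162),(328,197),(380,191)]}
for n in G:
    z=np.load(n+"0.npz"); im,d,X=z["im"],z["d"],z["X"]
    Z=X[...,2]; print(n)
    top=(d>0)&(Z>.09)&(Z<.125)&(np.hypot(X[...,0]-.5,X[...,1])<1)
    nn,L,st,ce=cv2.connectedComponentsWithStats(top.astype(np.uint8))
    u,v=G[n][0]; m=(L==L[v,u])
    print("deck comp px",m.sum(),"z med",np.median(Z[m]),cv2.minAreaRect(X[m][:,:2].astype(np.float32)), np.round(np.percentile(Z[m],[5,50,95]),4))
    c=camera_info(n);R=np.array(c["R"]);C=-R.T@np.array(c["t"])
    for u,v in G[n]:
        # grey cover blob, rays on z=.111
        sub=np.zeros((400,640),np.uint8); cv2.circle(sub,(u,v),24,1,-1)
        a=im.astype(int).max(-1); mm=((a<205)&(a>90)&(sub>0)&m).astype(np.uint8)
        k,L2,s2,c2=cv2.connectedComponentsWithStats(mm); i=1+np.argmax(s2[1:,4])
        ct=max(cv2.findContours((L2==i).astype(np.uint8),0,1)[0],key=cv2.contourArea)
        p=cv2.undistortPoints(ct.astype(float),K(c),np.array(c["dist_coeffs"])).reshape(-1,2)
        r=np.c_[p,np.ones(len(p))]@R; q=C+r*((.11-C[2])/r[:,2])[:,None]
        e=cv2.fitEllipse(q[:,:2].astype(np.float32)*1000)
        print((u,v),"cover",np.round(e[0],1),np.round(e[1],1),"z",np.round(np.median(Z[L2==i]),4),np.round(X[v,u],4))
    # objects: generic clusters above table
E
python3 - <<'E'
from h import *
im=cv2.imread("pics/scene0.png")[135:255,200:400]; cv2.imwrite("pics/crop.png",cv2.resize(im,None,fx=4,fy=4,interpolation=2))
E
```

```text
scene
deck comp px 6133 z med 0.0992570502828233 ((0.5607905387878418, -0.03164656460285187), (0.24825617671012878, 0.23983991146087646), 17.412981033325195) [0.0941 0.0993 0.111 ]
(308, 160) cover [541.5 -73.2] [ 68.5 128.5] z 0.1101 [ 0.5264 -0.0932  0.1112]
(345, 171) cover [505.9   9.2] [75.5 79. ] z 0.1074 [0.4987 0.005  0.1093]
(286, 181) cover [627.5 -57. ] [74.2 84.8] z 0.1101 [ 0.6249 -0.0578  0.1103]
(324, 192) cover [599.   37.2] [74.4 80.3] z 0.1089 [0.5963 0.0353 0.1112]
side
deck comp px 9125 z med 0.09911009084501521 ((0.5553902387619019, -0.03224204480648041), (0.2487749606370926, 0.2381097674369812), 17.233388900756836) [0.0946 0.0991 0.1108]
(320, 167) cover [617.3 -58.7] [67.5 77.8] z 0.1026 [ 0.6172 -0.0542  0.112 ]
(367, 162) cover [ 514.1 -146.5] [ 81.5 216.4] z 0.1026 [ 0.5235 -0.0892  0.1099]
(328, 197) cover [587.9  36.6] [67.8 74.5] z 0.1024 [0.5881 0.038  0.11  ]
(380, 191) cover [493.8   7.6] [67.6 74.8] z 0.1023 [0.4935 0.0021 0.1069]
```

View pics/crop.png

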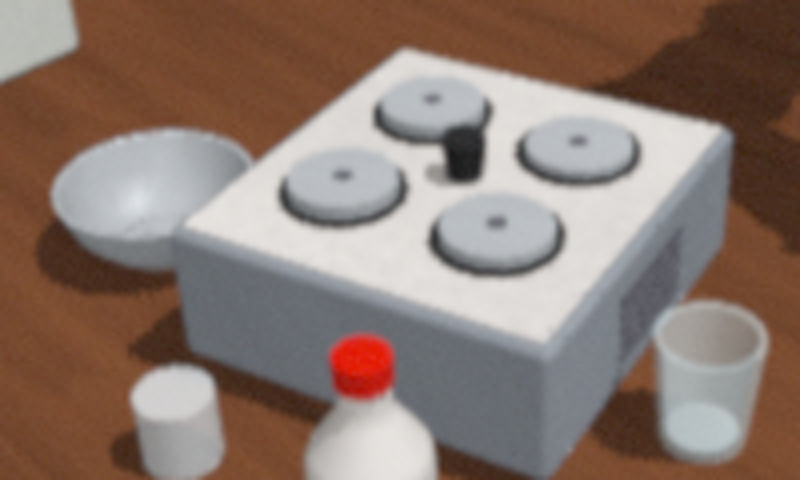

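```bash
python3 - <<'E'
from h import *
from scipy.spatial.transform import Rotation as Ro
P={"scene":[(344.5,170.2),(308,159.8),(324.2,190.5),(285.5,178.5)]}
im=cv2.imread("pics/side0.png"); g=cv2.cvtColor(im,6).astype(float)
q=[]
for u,v in [(380,191),(367,162),(328,197),(320,167)]:
    w=g[v-7:v+6,u-7:u+8]; b=np.unravel_index(np.argmin(cv2.GaussianBlur(w,(3,3),0)),w.shape); q.append((u-7+b[1],v-7+b[0]))
print(q); P["side"]=q
o=np.array([[-50,50],[-50,-50],[50,50],[50,-50]])/1000
def ray(n,p):
    c=camera_info(n);R=np.array(c["R"]);C=-R.T@np.array(c["t"])
    a=cv2.undistortPoints(np.array(p,float).reshape(-1,1,2),K(c),np.array(c["dist_coeffs"])).reshape(-1,2)
    return C,np.c_[a,np.ones(len(a))]@R
def fit(Q):
    A=o-o.mean(0);B=Q-Q.mean(0); th=np.arctan2((A[:,0]*B[:,1]-A[:,1]*B[:,0]).sum(),(A*B).sum())
    M=np.array([[np.cos(th),-np.sin(th)],[np.sin(th),np.cos(th)]]); S=A@M.T+Q.mean(0)
    print("centre",Q.mean(0).round(4),"yaw",np.degrees(th).round(2),"res mm",((Q-S)*1000).round(1).tolist()); return S
T=[]
for n in P:
    C,r=ray(n,P[n]); Q=(C+r*((.111-C[2])/r[:,2])[:,None])[:,:2]; T.append(Q); print(n); fit(Q)
print("avg\n",fit((T[0]+T[1])/2).round(4))
s=arm.observe(); print(Ro.from_rotvec(s["ee_rot"]).as_matrix().round(3))
E
```

```text
[(np.int64(380), np.int64(189)), (np.int64(367), np.int64(160)), (np.int64(328), np.int64(194)), (np.int64(320), np.int64(164))]
scene
centre [ 0.5589 -0.0314] yaw 16.1 res mm [[1.9, 0.8], [0.7, -1.0], [-1.4, 0.7], [-1.2, -0.5]]
side
centre [ 0.5565 -0.0325] yaw 17.04 res mm [[-0.1, 0.6], [0.5, -0.2], [-0.5, 0.4], [0.1, -0.8]]
centre [ 0.5577 -0.0319] yaw 16.57 res mm [[0.9, 0.7], [0.6, -0.6], [-0.9, 0.5], [-0.6, -0.7]]
avg
 [[ 0.4955  0.0017]
 [ 0.5241 -0.0941]
 [ 0.5914  0.0302]
 [ 0.6199 -0.0656]]
[[ 0.946 -0.     0.323]
 [-0.323 -0.001  0.946]
 [ 0.    -1.    -0.001]]
```

Call:
carry_out(steps=[0, 0.22, -0.5, 0, 0.07, 0, 0.45, -1, 0, 0.133, 0, 0.45, -1, 0, 0.133])

```text
clock: 0.4
position: [0.2503, 0.486, 0.2264]
ee_rot: [-1.567, 0.178, -0.181]
force: [-0.2, -0.4, 0.6]
width: 0.787
```

Call:
carry_out(steps=[0, 0.22, -0.5, 0, 0.07, 0, 0.45, -1, 0, 0.133, 0, 0.45, -1, 0, 0.133])

```text
clock: 0.7
position: [0.2945, 0.3861, 0.2266]
ee_rot: [-1.571, 0.098, -0.099]
force: [-0.3, 0.8, 0.3]
width: 0.525
```

Call:
carry_out(steps=[0, 0.22, -0.5, 0, 0.07, 0, 0.45, -1, 0, 0.133, 0, 0.45, -1, 0, 0.133])

```text
clock: 1.0
position: [0.3389, 0.2865, 0.2267]
ee_rot: [-1.573, 0.016, -0.017]
force: [-1.1, 1.0, 0.1]
width: 0.268
```

Call:
carry_out(steps=[0, 0.22, -0.5, 0, 0.07, 0, 0.45, -1, 0, 0.133, 0, 0.45, -1, 0, 0.133])

```text
clock: 1.3
position: [0.3836, 0.1871, 0.2268]
ee_rot: [-1.571, -0.066, 0.065]
force: [0.3, 0.7, -0.0]
width: 0.02
```

Call:
carry_out(steps=[0, 0.22, -0.5, 0, 0.07, 0, 0.45, -1, 0, 0.133, 0, 0.45, -1, 0, 0.133])

```text
clock: 1.6
position: [0.4286, 0.0874, 0.2269]
ee_rot: [-1.567, -0.148, 0.147]
force: [-0.3, 0.1, 0.2]
width: 0.002
```

Call:
carry_out(steps=[0, 0.22, -0.5, 0, 0.07, 0, 0.45, -0.97, 0, 0.133, 0, 0.45, -0.97, 0, 0.133, 0, 0.45, -0.97, 0, 0.133, 0, 0.45, -0.97, 0, 0.133])

```text
clock: 2.1
position: [0.4715, -0.0036, 0.2264]
ee_rot: [-1.557, -0.233, 0.235]
force: [0.5, 0.1, 0.3]
width: 0.002
```

```bash
python3 - <<'E'
from h import *
a,_=get_image("wrist"); b,_=get_image("side")
im=np.hstack([cv2.resize(a,(400,250)),cv2.resize(b[100:300,200:520],(400,250))]); save("c1.png",im)
E
```

```text
(no output)
```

View pics/c1.png

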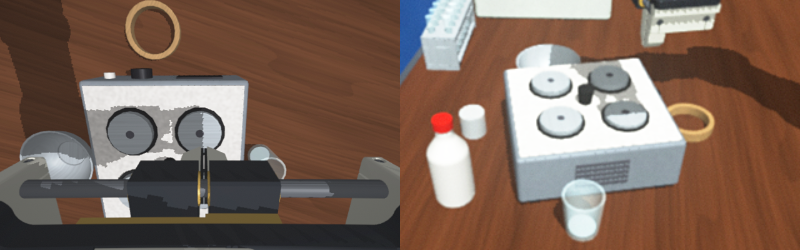

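The wrist view shows covers 1 and 2 with their dots at about (320,213) and (207,215) in full pixels. I'll check these rays against the measured places.

```bash
python3 - <<'E'
from h import *
from scipy.spatial.transform import Rotation as Ro
s=arm.observe(); a,d=get_image("wrist"); c=camera_info("wrist")
print(s["position"],s["clock"])
M=np.array(c["tool_from_camera"]); Rt=Ro.from_rotvec(s["ee_rot"]).as_matrix()
g=cv2.GaussianBlur(cv2.cvtColor(a,7),(3,3),0)
for u,v in[(320,212),(207,215)]:
    w=g[v-9:v+10,u-9:u+10]; b=np.unravel_index(np.argmin(w),w.shape); p=(u-9+b[1],v-9+b[0])
    n=cv2.undistortPoints(np.array([[p]],float),K(c),np.array(c["dist_coeffs"]))[0,0]
    C=s["position"]+Rt@M[:3,3]; r=Rt@M[:3,:3]@np.array([*n,1]); print(p,(C+r*(.111-C[2])/r[2]).round(4), "depthZ",(C+r*d[p[1],p[0]])[2].round(4))
c=camera_info("side"); print(cv2.projectPoints(s["position"][None],cv2.Rodrigues(np.array(c["R"]))[0],np.array(c["t"]),K(c),np.array(c["dist_coeffs"]))[0])
E
```

```text
[ 0.4714233  -0.00340274  0.2265687 ] 2.2
(np.int64(321), np.int64(210)) [ 0.49   -0.0021  0.111 ] depthZ 0.1097
(np.int64(203), np.int64(213)) [ 0.524  -0.1025  0.111 ] depthZ 0.1128
[[[399.6798324  134.58493543]]]
```

Call:
carry_out(steps=[0, 0, 0, -0.4, 0, 0, 0, 0, -0.8, 0, 0, 0, 0, -1, 0, 0, 0, 0, -1, 0, 0, 0, 0, -1, 0])

```text
clock: 2.75
position: [0.4719, -0.0048, 0.1272]
ee_rot: [-1.558, -0.234, 0.235]
force: [0.5, -1.0, -0.1]
width: 0.003
```

Call:
carry_out(steps=[0, 0, 0, -0.05, 0, 0, 0, 0, -0.1, 0, 0, 0, 0, -0.12, 0, 0, 0, 0, -0.12, 0, 0, 0, 0, -0.12, 0])

```text
clock: 3.25
position: [0.4719, -0.0055, 0.1149]
ee_rot: [-1.558, -0.234, 0.234]
force: [-0.1, 0.7, -1.1]
width: 0.007
```

Call:
carry_out(steps=[0, 0, 0, -0.01, 0, 0, 0, 0, -0.02, 0, 0, 0, 0, -0.02, 0, 0, 0, 0, -0.02, 0])

```text
clock: 3.65
position: [0.4718, -0.0055, 0.1127]
ee_rot: [-1.558, -0.234, 0.234]
force: [-1.0, -0.1, -0.8]
width: 0.004
```

Call:
carry_out(steps=[0, 0, 0, -0.01, 0, 0, 0, 0, -0.01, 0, 0, 0, 0, -0.01, 0])

```text
clock: 3.95
position: [0.4718, -0.0055, 0.1117]
ee_rot: [-1.558, -0.234, 0.234]
force: [-0.7, 0.2, -1.1]
width: 0.003
```

Call:
carry_out(steps=[0, 0, 0, -0.01, 0, 0, 0, 0, -0.01, 0, 0, 0, 0, -0.01, 0])

```text
clock: 4.25
position: [0.4718, -0.0055, 0.1107]
ee_rot: [-1.558, -0.234, 0.234]
force: [0.0, -0.1, 0.8]
width: 0.005
```

Call:
carry_out(steps=[0, 0, 0, -0.01, 0, 0, 0, 0, -0.01, 0, 0, 0, 0, -0.01, 0])

```text
clock: 4.55
position: [0.4718, -0.0055, 0.1097]
ee_rot: [-1.558, -0.234, 0.234]
force: [0.2, 0.7, -0.6]
width: 0.006
```

Call:
carry_out(steps=[0, 0, 0, 0, 0, 0, 0, 0, 0, 0])

```text
clock: 4.75
position: [0.4719, -0.0055, 0.1098]
ee_rot: [-1.558, -0.234, 0.234]
force: [-0.4, 0.1, 0.4]
width: 0.005
```

Call:
carry_out(steps=[0, 0, 0, -0.01, 0, 0, 0, 0, -0.01, 0, 0, 0, 0, -0.01, 0])

```text
clock: 5.05
position: [0.472, -0.0055, 0.1088]
ee_rot: [-1.558, -0.234, 0.234]
force: [-0.8, 0.0, 2.1]
width: 0.004
```

Call:
carry_out(steps=[0, 0, 0, -0.01, 0, 0, 0, 0, -0.01, 0, 0, 0, 0, -0.01, 0])

```text
clock: 5.35
position: [0.472, -0.0055, 0.1079]
ee_rot: [-1.558, -0.234, 0.233]
force: [-1.3, -1.0, 4.5]
width: 0.005
```

Call:
carry_out(steps=[0, 0, 0, -0.01, 0, 0, 0, 0, -0.01, 0, 0, 0, 0, -0.01, 0])

```text
clock: 5.65
position: [0.472, -0.0055, 0.1071]
ee_rot: [-1.558, -0.234, 0.233]
force: [-1.8, -0.2, 9.3]
width: 0.007
```

```bash
python3 - <<'E'
from h import *
a,_=get_image("side"); print(arm.observe()["force"],arm.observe()["position"]); save("c2.png",cv2.resize(a[120:260,270:450],None,fx=4,fy=4,interpolation=cv2.INTER_CUBIC))
E
```

```text
[-2.39027149  0.19871904  8.36365963] [ 0.47196885 -0.00547142  0.10711464]
```

View pics/c2.png

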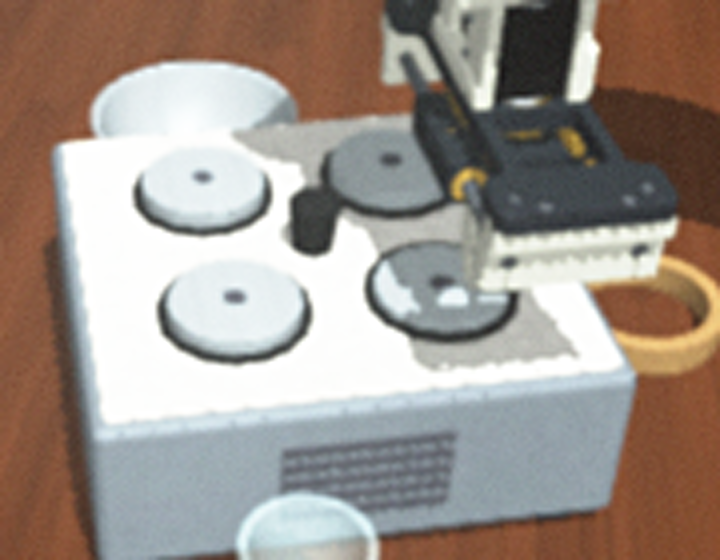

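Cover 1 gives about 4 N/mm from 109.3 mm down and stays level in the picture, so it is seated. Next is cover 2.

Call:
carry_out(steps=[0, 0, 0, 0.1, 0, 0, 0, 0, 0.2, 0, 0, 0.1, -0.3, 0.2, 0, 0, 0.2, -0.7, 0.2, 0, 0, 0.29, -0.96, 0.2, 0, 0, 0.29, -0.96, 0.1, 0, 0, 0.29, -0.96, 0.07, 0, 0, 0.29, -0.96, 0.07, 0])

```text
clock: 6.5
position: [0.5001, -0.1003, 0.1134]
ee_rot: [-1.557, -0.233, 0.236]
force: [-0.2, 0.1, 0.9]
width: 0.005
```

Call:
carry_out(steps=[0, 0, 0, -0.01, 0, 0, 0, 0, -0.02, 0, 0, 0, 0, -0.02, 0])

```text
clock: 6.8
position: [0.5009, -0.1006, 0.1119]
ee_rot: [-1.558, -0.235, 0.234]
force: [-0.5, 1.5, 1.9]
width: 0.004
```

Call:
carry_out(steps=[0, 0, 0, -0.01, 0, 0, 0, 0, -0.01, 0, 0, 0, 0, -0.01, 0])

```text
clock: 7.1
position: [0.501, -0.1008, 0.111]
ee_rot: [-1.557, -0.235, 0.234]
force: [-1.1, 2.7, 5.5]
width: 0.003
```

Call:
carry_out(steps=[0, 0, 0, -0.01, 0, 0, 0, 0, -0.01, 0, 0, 0, 0, -0.01, 0])

```text
clock: 7.4
position: [0.501, -0.1008, 0.1102]
ee_rot: [-1.557, -0.235, 0.234]
force: [-2.9, 3.7, 8.3]
width: 0.005
```

Cover 2 also gives about 4 N/mm, from 112.3 mm, so it is seated. Next is cover 4, at its far rim.

Call:
carry_out(steps=[0, 0, 0, 0.1, 0, 0, 0, 0, 0.2, 0, 0, 0.3, 0.1, 0.25, 0, 0, 0.7, 0.22, 0.25, 0, 0, 0.7, 0.22, 0.25, 0])

```text
clock: 7.9
position: [0.5759, -0.0771, 0.1358]
ee_rot: [-1.558, -0.241, 0.233]
force: [-0.5, 0.4, -0.3]
width: 0.001
```

Call:
carry_out(steps=[0, 0.3, 0.1, 0, 0, 0, 0.7, 0.21, 0, 0, 0, 0.7, 0.21, -0.1, 0, 0, 0.7, 0.21, -0.2, 0, 0, 0.7, 0.21, -0.21, 0, 0, 0.7, 0.21, -0.21, 0])

```text
clock: 8.5
position: [0.6395, -0.0592, 0.1135]
ee_rot: [-1.558, -0.232, 0.234]
force: [0.2, 0.8, -0.5]
width: 0.006
```

Call:
carry_out(steps=[0, 0, 0, -0.01, 0, 0, 0, 0, -0.02, 0, 0, 0, 0, -0.02, 0])

```text
clock: 8.8
position: [0.6408, -0.0586, 0.1121]
ee_rot: [-1.558, -0.234, 0.233]
force: [1.3, 0.3, -0.2]
width: 0.007
```

Call:
carry_out(steps=[0, 0, 0, -0.01, 0, 0, 0, 0, -0.01, 0, 0, 0, 0, -0.01, 0])

```text
clock: 9.1
position: [0.6412, -0.0584, 0.111]
ee_rot: [-1.558, -0.234, 0.233]
force: [1.1, 0.1, 1.8]
width: 0.002
```

Call:
carry_out(steps=[0, 0, 0, -0.01, 0, 0, 0, 0, -0.01, 0, 0, 0, 0, -0.01, 0])

```text
clock: 9.4
position: [0.6415, -0.0583, 0.1101]
ee_rot: [-1.558, -0.235, 0.233]
force: [3.1, 1.3, 2.8]
width: 0.002
```

Call:
carry_out(steps=[0, 0, 0, -0.005, 0, 0, 0, 0, -0.01, 0, 0, 0, 0, -0.01, 0])

```text
clock: 9.7
position: [0.6418, -0.0582, 0.1094]
ee_rot: [-1.558, -0.236, 0.232]
force: [3.4, 0.9, 7.5]
width: 0.005
```

```bash
cat > r.py <<'E'
from h import *
f=[]
for i in range(4): get_image("side"); s=arm.observe(); f.append(s["force"])
print(s["clock"],s["position"].round(4),np.mean(f,0).round(2))
E
python3 r.py
```

```text
9.9 [ 0.6418 -0.0581  0.1095] [3.92 1.97 6.71]
```

Call:
carry_out(steps=[0, 0, 0, 0.01, 0, 0, 0, 0, 0.01, 0])

```text
clock: 10.1
position: [0.6412, -0.0584, 0.11]
ee_rot: [-1.558, -0.234, 0.233]
force: [3.1, 2.4, 2.7]
width: 0.005
```

```bash
python3 r.py
```

```text
10.3 [ 0.6411 -0.0584  0.1098] [3.84 1.44 4.17]
```

Call:
carry_out(steps=[0, 0, 0, 0.01, 0, 0, 0, 0, 0.01, 0])

```text
clock: 10.5
position: [0.6405, -0.0587, 0.1106]
ee_rot: [-1.558, -0.233, 0.234]
force: [2.4, 0.3, 4.3]
width: -0.001
```

```bash
python3 r.py
```

```text
10.7 [ 0.6405 -0.0586  0.1105] [2.32 1.36 3.27]
```

Cover 4 gives about 3.5 N/mm from 111.4 mm, so it looks seated. Cover 3 should now rock.

Call:
carry_out(steps=[0, 0, 0, 0.1, 0, 0, 0, 0, 0.2, 0, 0, -0.1, 0.3, 0.2, 0, 0, -0.2, 0.7, 0.2, 0, 0, -0.29, 0.96, 0.2, 0, 0, -0.29, 0.96, 0.1, 0, 0, -0.29, 0.96, 0.03, 0, 0, -0.29, 0.96, 0.03, 0])

```text
clock: 11.5
position: [0.6111, 0.0359, 0.1129]
ee_rot: [-1.559, -0.231, 0.234]
force: [-0.5, -0.9, 0.5]
width: 0.006
```

Call:
carry_out(steps=[0, 0, 0, -0.01, 0, 0, 0, 0, -0.01, 0, 0, 0, 0, -0.01, 0])

```text
clock: 11.8
position: [0.6121, 0.0367, 0.1129]
ee_rot: [-1.558, -0.233, 0.233]
force: [-0.5, -1.0, 0.3]
width: 0.005
```

Call:
carry_out(steps=[0, 0, 0, -0.01, 0, 0, 0, 0, -0.01, 0, 0, 0, 0, -0.01, 0])

```text
clock: 12.1
position: [0.6118, 0.0375, 0.1118]
ee_rot: [-1.558, -0.234, 0.234]
force: [0.7, -0.3, 0.0]
width: 0.005
```

Call:
carry_out(steps=[0, 0, 0, -0.01, 0, 0, 0, 0, -0.01, 0, 0, 0, 0, -0.01, 0])

```text
clock: 12.4
position: [0.612, 0.0375, 0.1108]
ee_rot: [-1.558, -0.234, 0.234]
force: [0.3, 0.4, 0.3]
width: 0.004
```

Call:
carry_out(steps=[0, 0, 0, -0.01, 0, 0, 0, 0, -0.01, 0, 0, 0, 0, -0.01, 0])

```text
clock: 12.7
position: [0.612, 0.0376, 0.11]
ee_rot: [-1.558, -0.234, 0.233]
force: [0.2, -0.3, 4.0]
width: 0.004
```

Call:
carry_out(steps=[0, 0, 0, -0.01, 0, 0, 0, 0, -0.01, 0, 0, 0, 0, -0.01, 0])

```text
clock: 13.0
position: [0.612, 0.0375, 0.1091]
ee_rot: [-1.558, -0.234, 0.233]
force: [-1.7, 0.6, 8.1]
width: 0.002
```

```bash
cat r.py > r2.py; echo 'a,_=get_image("side"); save("c3.png",cv2.resize(a[120:260,270:450],None,fx=4,fy=4,interpolation=cv2.INTER_CUBIC))'>>r2.py; python3 r2.py
```

```text
13.2 [0.612  0.0376 0.1092] [-1.16  0.15  6.57]
```

View pics/c3.png

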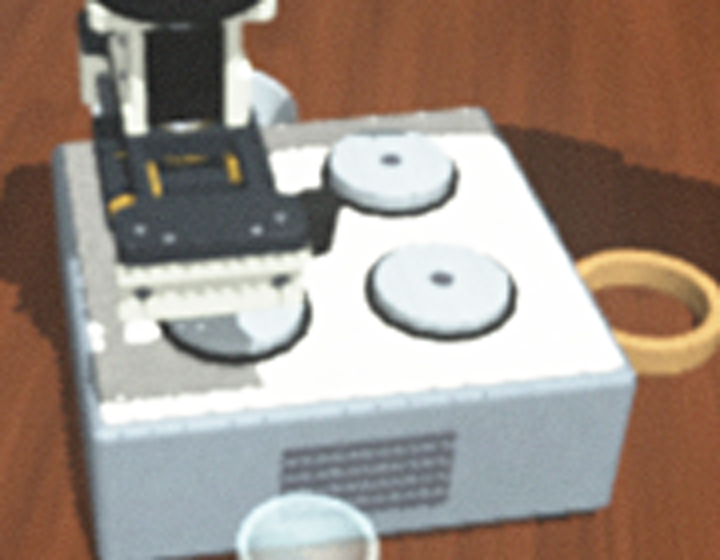

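Cover 3 is plainly seated: no force until 110.8 mm, then 4 N/mm. Cover 4 differed: it was soft from 112 to 110 mm, then stiff, with an outward side force. A flat fingertip's inner edge would feel a tilting cover that way. I'll retest cover 4 with finer readings and a picture.

Call:
carry_out(steps=[0, 0, 0, 0.1, 0, 0, 0, 0, 0.2, 0, 0, 0.1, -0.3, 0.2, 0, 0, 0.2, -0.7, 0.2, 0, 0, 0.31, -0.95, 0.2, 0, 0, 0.31, -0.95, 0.1, 0, 0, 0.31, -0.95, 0.04, 0, 0, 0.31, -0.95, 0.04, 0, 0, 0.31, -0.95, 0.04, 0])

```text
clock: 14.15
position: [0.6425, -0.0558, 0.1127]
ee_rot: [-1.557, -0.235, 0.236]
force: [-0.6, 0.0, -0.7]
width: 0.006
```

```bash
sed 's/"c3.png".*/"c4.png",a)/;s/get_image("side"); save/get_image("scene"); save/' r2.py > r3.py; python3 r3.py
```

```text
14.35 [ 0.6429 -0.0567  0.1131] [-0.   -0.13  0.41]
```

Call:
carry_out(steps=[0, 0, 0, -0.01, 0, 0, 0, 0, -0.02, 0, 0, 0, 0, -0.02, 0, 0, 0, 0, -0.02, 0])

```text
clock: 14.8
position: [0.6431, -0.0574, 0.1109]
ee_rot: [-1.558, -0.234, 0.233]
force: [1.4, 1.2, 1.0]
width: 0.004
```

```bash
python3 r.py
```

```text
15.0 [ 0.6431 -0.0574  0.1109] [0.93 0.94 1.66]
```

Call:
carry_out(steps=[0, 0, 0, -0.01, 0, 0, 0, 0, -0.01, 0, 0, 0, 0, -0.01, 0])

```text
clock: 15.3
position: [0.6432, -0.0574, 0.1099]
ee_rot: [-1.558, -0.234, 0.233]
force: [2.8, 1.8, 3.3]
width: 0.004
```

```bash
python3 r.py
```

```text
15.5 [ 0.643  -0.0574  0.1099] [2.39 0.98 2.65]
```

At about 1 N/mm, with side force building, cover 4 is rocking. One more millimetre, then a before/after picture.

Call:
carry_out(steps=[0, 0, 0, -0.005, 0, 0, 0, 0, -0.01, 0, 0, 0, 0, -0.01, 0])

```text
clock: 15.8
position: [0.6433, -0.0573, 0.1092]
ee_rot: [-1.558, -0.235, 0.233]
force: [1.5, 1.7, 5.8]
width: 0.007
```

```bash
sed -i 's/c4.png/c5.png/' r3.py; python3 r3.py; python3 - <<'E'
import cv2,numpy as np
f=lambda n: cv2.resize(cv2.imread("pics/"+n)[145:215,255:365],None,fx=3.6,fy=6,interpolation=2)
cv2.imwrite("pics/cmp.png",np.hstack([f("c4.png"),f("c5.png")]))
E
```

```text
16.0 [ 0.6433 -0.0573  0.1092] [2.58 1.68 6.01]
```

View pics/cmp.png

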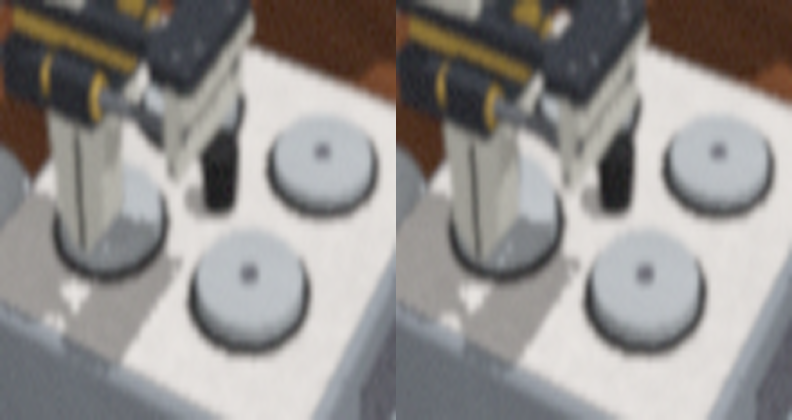

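In the picture the far side of cover 4 has dropped: its front edge has disappeared in the right half, at about (505,270). Cover 4 is the loose one. I'll move to its middle and press in small steps; it should be stiff at first, where a seated cover gives 4 N/mm.

Call:
carry_out(steps=[0, 0, 0, 0.05, 0, 0, 0, 0, 0.1, 0, 0, -0.12, -0.04, 0.1, 0, 0, -0.235, -0.08, 0.1, 0, 0, -0.235, -0.08, 0.05, 0, 0, -0.235, -0.08, 0.04, 0, 0, -0.235, -0.08, 0.04, 0])

```text
clock: 16.75
position: [0.6189, -0.0655, 0.1125]
ee_rot: [-1.558, -0.233, 0.235]
force: [-2.1, -0.5, 2.5]
width: 0.002
```

Call:
carry_out(steps=[0, 0, 0, -0.01, 0, 0, 0, 0, -0.01, 0, 0, 0, 0, -0.01, 0])

```text
clock: 17.05
position: [0.6193, -0.0654, 0.1122]
ee_rot: [-1.558, -0.234, 0.234]
force: [-4.7, -0.0, 9.5]
width: 0.005
```

Call:
carry_out(steps=[0, 0, 0, -0.005, 0, 0, 0, 0, -0.005, 0, 0, 0, 0, -0.005, 0])

```text
clock: 17.35
position: [0.6193, -0.0654, 0.1121]
ee_rot: [-1.558, -0.234, 0.234]
force: [-6.1, -0.6, 13.0]
width: 0.005
```

Call:
carry_out(steps=[0, 0, 0, -0.005, 0, 0, 0, 0, -0.005, 0, 0, 0, 0, -0.005, 0])

```text
clock: 17.65
position: [0.6194, -0.0654, 0.1119]
ee_rot: [-1.558, -0.234, 0.234]
force: [-7.0, 1.0, 15.5]
width: 0.007
```

Stiff at the middle (9.5 to 15.5 N in 0.3 mm), so this is the loose cover. Pressing on.

Call:
carry_out(steps=[0, 0, 0, -0.005, 0, 0, 0, 0, -0.01, 0, 0, 0, 0, -0.015, 0, 0, 0, 0, -0.02, 0, 0, 0, 0, -0.02, 0])

```text
clock: 18.15
position: [0.6194, -0.0653, 0.11]
ee_rot: [-1.558, -0.234, 0.234]
force: [-6.6, 1.1, 17.2]
width: 0.005
```

Call:
carry_out(steps=[0, 0, 0, -0.005, 0, 0, 0, 0, -0.01, 0, 0, 0, 0, -0.015, 0, 0, 0, 0, -0.02, 0, 0, 0, 0, -0.02, 0])

```text
clock: 18.65
position: [0.6193, -0.0656, 0.1082]
ee_rot: [-1.558, -0.234, 0.234]
force: [-8.8, -0.0, 20.0]
width: -0.001
```

Call:
carry_out(steps=[0, 0, 0, -0.005, 0, 0, 0, 0, -0.01, 0, 0, 0, 0, -0.015, 0, 0, 0, 0, -0.015, 0])

```text
clock: 19.05
position: [0.6194, -0.0657, 0.1078]
ee_rot: [-1.558, -0.234, 0.233]
force: [-12.5, 0.2, 30.1]
width: 0.007
```

```bash
python3 r.py
```

```text
19.25 [ 0.6194 -0.0657  0.1078] [-12.38   0.37  29.61]
```

The cover stopped firmly at 107.8 mm with 30 N, about 4 mm down. Lifting off and checking.

Call:
carry_out(steps=[0, 0, 0, 0.02, 0, 0, 0, 0, 0.1, 0, 0, 0, 0, 0.4, 0, 0, 0, 0, 0.8, 0, 0, 0, 0, 1, 0, 0, 0, 0, 1, 0, 0, 0, 0, 1, 0])

```text
clock: 19.95
position: [0.6196, -0.0652, 0.2053]
ee_rot: [-1.558, -0.235, 0.234]
force: [-0.8, 0.7, -0.5]
width: 0.004
```

```bash
python3 - <<'E'
from h import *
s=arm.observe(); print(s["clock"],s["position"].round(3),s["force"].round(1))
for n in("scene","side"):
    z=np.load(n+"0.npz");X0=z["X"]; im,d,X=cloud(n)
    P=[(.4945,.001),(.5235,-.0945),(.590,.0305),(.6195,-.0655)]
    for i,p in enumerate(P):
        f=lambda X:X[...,2][(np.hypot(X[...,0]-p[0],X[...,1]-p[1])<.022)&(X[...,2]>.1)&(X[...,2]<.12)]
        a,b=f(X0),f(X); print(n,i+1,np.median(a).round(4),np.median(b).round(4) if len(b) else None,len(a),len(b))
    save("end_"+n+".png",im)
a=cv2.imread("pics/end_scene.png")[120:300,180:420];b=cv2.imread("pics/end_side.png")[120:300,200:460]
cv2.imwrite("pics/end.png",np.hstack([cv2.resize(a,(400,300)),cv2.resize(b,(400,300))]))
E
```

```text
19.95 [ 0.62  -0.065  0.205] [-0.8  0.7 -0.5]
scene 1 0.1082 0.1081 136 142
scene 2 0.1109 0.1111 121 119
scene 3 0.1094 0.1094 183 181
scene 4 0.1108 0.1066 157 159
side 1 0.1077 0.1077 265 262
side 2 0.1107 0.1107 187 194
side 3 0.1093 0.1093 267 277
side 4 0.1108 0.1065 197 201
```

View pics/end.png

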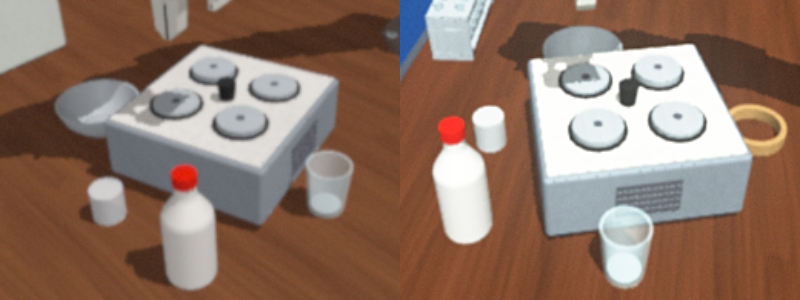

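Cover 4 is 4.2 mm lower and level, the others are unchanged, and nothing else has moved. Handing in.

```bash
python3 -c "
from cell import arm; print(arm.sign_off())"
```

```text
the job is handed in; nothing more can be done
None
```

The loose cover was at place 4 (far right). I rocked it at its rim, then pressed it home at its middle, and handed the job in at about 20 s of the 58 s allowed.

- **Finding it:** Covers 1, 2 and 3 yielded about 4 N/mm, which is what a seated cover does. The highest reading on any of them was 9.3 N, under the 14 N limit. My first press on cover 4 was unclear and I took it for seated. After cover 3 also proved seated, I pressed cover 4 again, and it gave way at about 1 N/mm and then stopped.
- **Pressing it home:** At its middle it held until about 17 N, went down, and stopped firmly at about 30 N.
- **Last checks:** Depth from both fixed cameras shows cover 4 down 4.2 to 4.3 mm and the other three unchanged within 0.2 mm. By eye in the last pictures, cover 4 is level, the stopper and other objects look unmoved, and the gripper is clear. No check failed at the end.
- **Disagreement:** The wrist camera placed covers 1 and 2 some 5 to 9 mm away from where the two fixed cameras did. I went mainly by the fixed cameras.

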